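Hold the tall dosing cup down on the cup rinser

ROBOT

A 6-joint arm with a two-finger parallel gripper is mounted at the origin on the work surface. World frame = base frame: x ahead of the robot, y to its left, z up, the work surface at z = 0. Lengths are in m, angles in rad, forces in N, time in s.
With the tool pointing down it reaches from about 0.275 to 0.825 m from the base axis. Payload 4.9 kg.
Tool frame: the origin (TCP) lies between the finger pads; the fingertips stand 14 mm ahead of it and the grasp point (between the pads) lies 5 mm behind it; z points along the fingers, y is the line along which they close (so a half turn about z gives the same grasp; the last joint's range is limited). The gripper opens to 85 mm and grips with 20 to 120 N. Pads are 22 mm wide; open, the fingers measure 114 mm over their backs; the gripper's body (76 mm by 85 mm) begins 54 mm behind the grasp point. The pads swing forward as they close: fully open they stand 13 mm farther back than shut.
Start: joints at [-1.277, 0.326, -0.193, 1.052, 0, 1.437], TCP at [0.228, -0.5, 0.245] pointing down, gripper open.
Joint ranges: [-2.65, 2.65], [-0.97, 1.79], [-1.3, 1.35], [-1.93, 2.1], [-1.47, 1.37], [-3.14, 3.14]. Speed limits (rad/s): [2.57, 2.57, 3.14, 3.14, 3.14, 3.14].

INTERFACE

Orientations are given as a unit quaternion [w, x, y, z].
In Python, from workcell import env gives the robot as it stands. The module is installed in compiled form; this text tells all that it offers.
- The arm moves only by the tool step_arm, never from a script. Its argument "increments" is text: rows parted by semicolons, each of 5 numbers parted by spaces: the shift along the tool's x, y, z in cm, then the turn about the tool's z in rad, then the opening, from -1 (shut) to 1 (fully open). In form: dx dy dz yaw grip; .... A call has exactly 5 rows; each row shifts and turns the commanded pose from where the row before left it, along the tool's axes as they then stand; what a row does not reach is not made up. A row lasts 1/12 s, in which the tool goes at most 41.7 mm and 7.16 degrees, less where a joint would pass 70% of its speed; a pose out of reach is approached as far as the arm can. A call is refused whole if a number of a shift passes 4.17 or a number of a turn 0.125, either way. A call with a gripper value outside its range is refused whole. The fingers move at their own pace and stop on an object; "force" is the grip in N (left out, the last holds). Time passes only in rows, so rows that do not move let the fingers close, or fill a call up. It gives the time, the measured TCP pose, the force, the opening and the grip force at its end, in the units of the state.
- env.observe(): the state, without advancing time (a new reading comes with each control period).
- env.camera(name): name is "side" or "top" or "wrist"; returns the picture (420x560x3 uint8, red, green, blue); there is no depth.
- env.camera_info(name): a dict with "K" (3x3 intrinsics, pixels), "R" (3x3) and "t" (3): a world point X has camera coordinates R X + t. Camera axes: x right, y down, z forward; pixel columns grow to the right and rows downward; lengths in m; the calibration is good to about 2 mm. The wrist camera is an equidistant fisheye: a pixel r from the principal point sees the ray r / f radians off the axis. A picture is of the moment at which its call begins: read the wrist's pose just before it. camera_info takes no time and is no camera call; for the wrist camera it gives the pose at the moment of the call.
- env.close_job(): hands the job in; it is judged then, once.
Trained networks look in the newest picture that a camera, given by its name, has taken for a name from the list of things; names that differ only in an ending like _2 or _b are one class to them, and where a whole thing is asked for, a point or a joint stands for the part that bears it (a point fixed in the world has none). Each returns a list of dicts, best first, with "conf" (0 to 1); they miss things now and then, are a little off and sometimes report something else, mostly with a low value. They report only what shows in the picture. A call takes as long as a camera call. They do not tell look-alikes from the thing itself.
- env.trace(camera, name): "pixels" (420x560 bool, what is visible of it) and "rect" ([left, top, width, height] in pixels, round what is visible of it).
- env.pinpoint(camera, name): "uv" ([column, row] in pixels: a listed point, or the origin of a listed thing).
The state is a dict: "time_s": time; "q": joint angles; "joint_velocities": joint speeds; "effort": joint torques, N m; "eef_pos": TCP position; "ee_rot": TCP orientation; "contact_force": force on the tool from outside, world axes, zero at the start; "ft_torque": the same for the moment, N m; "opening": opening from 0.0 (shut) to 1.0 (fully open); "grip_force": force on a finger pad.
Only numpy, scipy, OpenCV 4.12 (cv2) and the standard library are available. Lean on these libraries where they do the work, as an engineer would, in place of code of your own. Each camera call takes 0.05 s, during which the arm holds its last target. There are 200 camera calls.

TASK

Two white dosing cups stand mouth down on the laundry counter: pick up the taller one and, still mouth down, set it centred on the sprung star of the rinser in the steel drip tray and push it straight down until the star is fully down. Keep the cup held fully down for at least three seconds and finish while still holding it there, because the rinser shuts as soon as it is let up; leave everything else where it stands.

Things in the scene. Friction and masses are not known exactly. Their poses are not given: they have to be found in the camera images.
- tall_cup: the cup to be held on the rinser: a white plastic dosing cup standing mouth down, slightly conical, 85 high, outside diameter 62 at the mouth (below) and 56 at the closed end (above), wall 2.5, closed end 4 thick, about 50 g, loose. Origin: centre of the mouth, at the rim, in the plane it stands on; z points to the closed end (up as it stands)
- star_top (a point): centre of the upper face of the rinser's star, the face that the cup's rim sits on: a steel star of six flat radial arms, 7 wide and 5 thick, reaching 46 from the centre (92 across), with a nozzle dome 22 across that stands 8 above the arms' upper face and goes inside the cup. At rest this point is 46 above the counter, fully down 34
- star (a joint): travel of the rinser's star in m: 0 at rest (up), 0.012 fully down against its stop. It moves straight down and a spring returns it: about 4 N on it starts it moving and about 11 N holds it fully down; the cup's own weight does not move it. The cup counts as holding it fully down beyond 0.010
- rinser: stainless drip tray screwed to the counter, 180 along its x, 320 along its y; its floor is 16 high and its raised edge 22 high. The star stands in its +y half (85 from the origin along its y), the -y half is a slotted draining grid. Origin: centre of its underside, on the counter
- short_cup: the other white dosing cup, a bystander of the same plastic, mouth down, only 45 high, diameter 70 at the mouth and 64 at the closed end, loose. Origin: centre of its mouth, on the counter; z up
- bail_jar: bystander: closed glass jar with a wire bail latch, diameter 72 (the wire reaches 41 from the axis), 96 high, loose. Origin: centre of its underside
- funnel: bystander: stubby grey plastic funnel standing wide mouth down, diameter 84, 70 high, spout upward, loose. Origin: centre of its underside
- scrub_block: bystander: wood scrub block, bristles down on the tray's grid half, 50 along its x, 120 along its y, 40 high, loose. Origin: centre of its underside, 16 above the counter
- spray_bottle: bystander: blue trigger spray bottle, diameter 76, 228 high, nozzle to its -x, loose. Origin: centre of its underside
- jug: bystander: closed green gallon jug, 110 along its x, 150 along its y, 281 high, heavy. Origin: centre of its underside
Not all that is in view belongs to the job. What is shaped like the tall_cup but black, green or yellow is not meant.

How it is judged:
On the way, in this order (a step that is already met when the one before it is completed fails the run):
1. the taller cup is lifted by the gripper, clear of the counter and higher than the star (height (world z) of tall_cup above 0.05 m and contact force between the fingers and tall_cup above 1 N and contact force between tall_cup and rinser below 0.1 N), for 0.1 s.
2. the robot holds the star fully down with the cup, mouth down and centred, for at least 2.5 s (value of joint star above 0.01 m and contact force between tall_cup and rinser above 6 N and contact force between the fingers and tall_cup above 2 N and horizontal distance between tall_cup and star_top below 0.012 m and angle between tall_cup's own z axis and vertical below 0.12 rad), for 2.5 s.
At the end, for the whole second after the job is handed in: Fingers still on the taller cup (>2 N), which presses the rinser (>6 N) and keeps the star >10 mm down (stop at 12), mouth down within 0.12 rad, centred within 12 mm, at rest; each bystander listed upright within 0.3 rad and within 30 mm of its start (all of step 2 and linear speed of tall_cup below 0.02 m/s and distance of each of short_cup, bail_jar, funnel, scrub_block, spray_bottle, jug from where it was at the start of the episode below 0.03 m and angle between each of short_cup, bail_jar, funnel, scrub_block, spray_bottle, jug's own z axis and vertical below 0.3 rad); the arm keeps its last pose, push and grip.
It fails at once if the short cup, jar, funnel, scrub block, spray bottle or jug is moved more than 30 mm (distance of any of short_cup, bail_jar, funnel, scrub_block, spray_bottle, jug from where it was at the start of the episode above 0.03 m).
It fails at once if one of them is tipped more than 0.3 rad (angle between any of short_cup, bail_jar, funnel, scrub_block, spray_bottle, jug's own z axis and vertical above 0.3 rad).
It also fails if it takes over 45 s, if anything falls off the work surface, if the arm or the gripper's body presses on something with over 40 N, if the wrist force passes 120 N, or if a joint passes its speed limit or range.

## Working session

There is one attempt and no reset: what is moved stays moved. The work goes in short steps, Python scripts to look and compute and a tool call to move; the robot and the scene stay as the last step left them, time stands still between calls to the robot, and variables do not carry over. Pictures are saved under pics/ and viewed, at most 10 in all, crops included, and the job is handed in when it is done.

Besides the shell and the picture viewer there is one more tool, called in YAML: its name, and indented under it one key for each argument. step_arm: Moves the arm, as the interface text tells. Its arguments: {"type":"object","properties":{"increments":{"type":"string"},"force":{"type":"number"}},"required":["increments"]}

```bash
mkdir -p pics
cat > h.py <<'E'
import numpy as np, cv2
from workcell import env
def ray(cam,uv):
    i=env.camera_info(cam);K,R,t=map(np.array,(i["K"],i["R"],i["t"]))
    x=(uv[0]-K[0,2])/K[0,0];y=(uv[1]-K[1,2])/K[1,1]
    if cam=="wrist":
        r=np.hypot(x,y);s=np.sin(r)/r if r>1e-9 else 1
        d=np.array([x*s,y*s,np.cos(r)])
    else: d=np.array([x,y,1.])
    return -R.T@t, R.T@d
def at(cam,uv,z):
    o,d=ray(cam,uv);return o+d*(z-o[2])/d[2]
E
python3 - <<'E'
from h import *
s=env.observe();print(s["eef_pos"],s["ee_rot"],s["opening"],s["time_s"])
for c in("side","top"):
    im=env.camera(c);cv2.imwrite(f"pics/{c}0.png",im[...,::-1])
    for n,z in(("tall_cup",0),("star_top",.046),("short_cup",0),("bail_jar",0),("funnel",0),("scrub_block",.016),("spray_bottle",0),("jug",0),("rinser",0)):
        for p in env.pinpoint(c,n)[:3]: print(c,n,round(p["conf"],2),np.round(p["uv"],1),np.round(at(c,p["uv"],z),3))
E
```

```text
[ 0.22800859 -0.49990721  0.24451938] [-8.37149722e-04  9.77213878e-01  2.12255336e-01 -8.72704813e-05] 0.9983579269881544 0.0
side tall_cup 0.98 [235.1 357.6] [0.46  0.596 0.   ]
side tall_cup 0.95 [260.  263.6] [0.495 0.319 0.   ]
side tall_cup 0.8 [333.8 280.2] [0.274 0.308 0.   ]
side star_top 0.64 [295.3 142.1] [ 0.54  -0.193  0.046]
side short_cup 0.96 [223.9 246.5] [0.623 0.295 0.   ]
side bail_jar 0.63 [295.2 218.6] [0.445 0.123 0.   ]
side funnel 0.81 [248.6 215.8] [0.594 0.158 0.   ]
side scrub_block 0.76 [305.  125.5] [ 0.542 -0.339  0.016]
side spray_bottle 0.96 [290.1 322.8] [0.355 0.468 0.   ]
side jug 0.9 [198.2 311.5] [0.603 0.513 0.   ]
side rinser 0.59 [297.  138.6] [ 0.555 -0.269  0.   ]
top tall_cup 0.88 [230.7 252.2] [0.369 0.303 0.   ]
top tall_cup 0.79 [220.8 204.7] [0.492 0.333 0.   ]
top tall_cup 0.7 [217.1 290.7] [0.27  0.334 0.   ]
top star_top 0.89 [424.2 185.7] [ 0.543 -0.185  0.046]
top short_cup 0.8 [234.8 159. ] [0.615 0.301 0.   ]
top bail_jar 0.94 [303.8 226. ] [0.44  0.115 0.   ]
top funnel 0.65 [290.3 161.3] [0.611 0.153 0.   ]
top scrub_block 0.81 [481.9 188. ] [ 0.545 -0.34   0.016]
top spray_bottle 0.91 [165.1 255.5] [0.357 0.473 0.   ]
top jug 0.57 [154.9 158.3] [ 0.614  0.514 -0.   ]
top rinser 0.87 [451.8 186.3] [ 0.551 -0.269  0.   ]
```

View pics/side0.png

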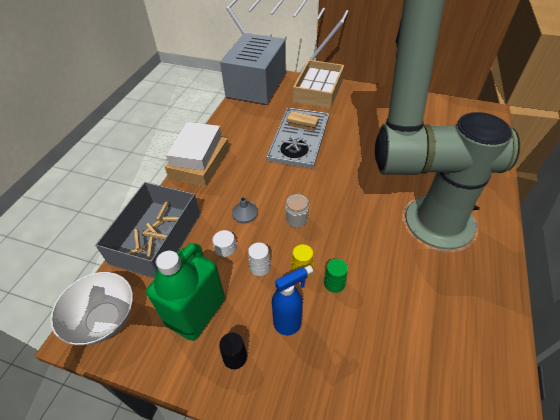

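View pics/top0.png

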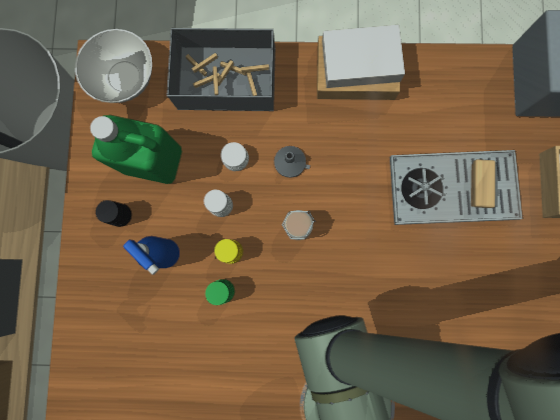

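The tall white cup is at about (260,264) in side and (218,204) in top. The short white cup is next to it at (224,243) / (235,156). The black, yellow and green cups are look-alikes. The star is at about (295,145) / (424,187). I'll move towards the cup while turning the wrist.

step_arm:
  increments: "2.5 -2.5 0 -0.12 1; 2.5 -2.5 0 -0.12 1; 2.5 -2.5 0 -0.12 1; 2.5 -2.5 0 -0.12 1; 2.5 -2.5 0 -0.12 1"
  force: 50

```text
time_s: 1.42
eef_pos: [0.2489, -0.3258, 0.2451]
ee_rot: [0.0, 0.869, 0.494, 0.0]
contact_force: [0.4, -0.4, 1.7]
opening: 1.0
grip_force: 0.0
```

step_arm:
  increments: "3.5 -1 0 -0.12 1; 3.5 -1 0 -0.12 1; 3.5 -1 0 0 1; 3.5 -1 0 0 1; 3.5 -1 0 0 1"

```text
time_s: 1.83
eef_pos: [0.2658, -0.1456, 0.2454]
ee_rot: [0.0, 0.806, 0.592, 0.0]
contact_force: [1.1, -0.4, -0.3]
opening: 1.001
grip_force: 0.0
```

```bash
cat >> h.py <<'E'
def go(x,y,z):
    s=env.observe();w,a,b,c=s["ee_rot"]
    from scipy.spatial.transform import Rotation as Ro
    R=Ro.from_quat([a,b,c,w]).as_matrix();p=np.array(s["eef_pos"])
    print("t",s["time_s"],"tcp",np.round(p,4),"q",np.round(s["q"],2),"toolx",R[:,0].round(3),"tool cm:",np.round(100*R.T@(np.array([x,y,z])-p),2))
E
python3 - <<'E'
from h import *
go(.493,.326,.245)
# cup: triangulate mid of side/top traces by fitting axis x,y via projected silhouettes
for c in("top","side"):
    env.camera(c)
    for n in ("tall_cup","star_top"):
        for d in env.trace(c,n)[:4]:
            m=d["pixels"];v,u=np.nonzero(m);print(c,n,round(d["conf"],2),d["rect"],m.sum(),u.mean().round(1),v.mean().round(1),np.round(at(c,(u.mean(),v.mean()),.0425 if n=="tall_cup" else .046),3))
E
```

```text
t 1.8333 tcp [ 0.2658 -0.1456  0.2454] q [-0.75 -0.15 -0.73  1.    0.    1.13] toolx [ 0.299  0.954 -0.   ] tool cm: [5.18e+01 7.56e+00 4.00e-02]
top tall_cup 0.85 [94.8, 202.3, 33.3, 25.7] 755 113.7 212.7 [0.462 0.597 0.042]
top tall_cup 0.81 [206.2, 278.2, 29.6, 26.9] 591 220.3 291.6 [0.271 0.318 0.042]
top tall_cup 0.67 [212.9, 240.3, 31.6, 20.3] 556 228.5 250.3 [0.373 0.302 0.042]
top tall_cup 0.55 [203.3, 188.9, 29.4, 28.2] 600 218.3 202.7 [0.492 0.332 0.042]
top star_top 0.72 [408.7, 167.4, 30.9, 36.6] 317 424.1 185.8 [ 0.543 -0.184  0.046]
side tall_cup 0.86 [219.7, 332.4, 30.0, 34.1] 757 232.6 350.1 [0.462 0.594 0.042]
side tall_cup 0.78 [248.0, 240.9, 25.1, 35.0] 610 259.1 258.7 [0.491 0.329 0.042]
side tall_cup 0.77 [292.4, 241.6, 17.0, 29.9] 442 301.9 256.6 [0.377 0.285 0.042]
side tall_cup 0.74 [326.0, 256.6, 23.7, 37.4] 660 335.7 275.3 [0.27  0.316 0.042]
```

step_arm:
  increments: "3.5 1 0 0 1; 3.5 1 0 0 1; 3.5 1 0 0 1; 3.5 1 0 0 1; 3.5 1 0 0 1"

```text
time_s: 2.55
eef_pos: [0.3677, 0.0052, 0.2453]
ee_rot: [0.0, 0.807, 0.591, 0.0]
contact_force: [0.1, -0.7, 0.8]
opening: 1.0
grip_force: 0.0
```

step_arm:
  increments: "3.5 0.5 0 0 1; 3.5 0.5 0 0 1; 3.5 0.5 0 0 1; 3.5 0.5 0 0 1; 3.5 0.5 0 0 1"

```text
time_s: 2.97
eef_pos: [0.4439, 0.1652, 0.2448]
ee_rot: [0.0, 0.806, 0.591, -0.0]
contact_force: [0.7, -0.3, 0.2]
opening: 0.999
grip_force: 0.0
```

step_arm:
  increments: "3.5 0 0 0 1; 3.5 0 0 0 1; 3.5 0 0 0 1; 3.5 0 0 0 1; 3 0 0 0 1"

```text
time_s: 3.38
eef_pos: [0.495, 0.3279, 0.2444]
ee_rot: [-0.0, 0.806, 0.591, -0.0]
contact_force: [0.4, -0.3, 0.4]
opening: 0.998
grip_force: 0.0
```

Run:
```python
from h import *
go(.491,.330,.06)
im=env.camera("wrist");cv2.imwrite("pics/w1.png",im[...,::-1])
for d in env.trace("wrist","tall_cup")[:4]:
    m=d["pixels"].astype(np.uint8);(c,r)=cv2.minEnclosingCircle(cv2.findNonZero(m));print(round(d["conf"],2),d["rect"],np.round(c,1),round(r,1),np.round(at("wrist",c,.085),3))
for d in env.pinpoint("wrist","tall_cup")[:4]: print(round(d["conf"],2),d["uv"],np.round(at("wrist",d["uv"],0),3))
```

```text
t 3.3833 tcp [0.495  0.3279 0.2444] q [ 0.46  0.41 -0.07  1.09  0.    2.34] toolx [ 0.3    0.954 -0.   ] tool cm: [ 0.08 -0.44 18.44]
0.96 [146.0, 209.3, 69.2, 79.3] [181.4 247.6] 39.8 [0.39  0.317 0.085]
0.85 [245.2, 159.5, 58.3, 71.7] [276.5 192.8] 35.8 [0.496 0.341 0.085]
0.78 [71.7, 220.3, 67.9, 70.4] [107.5 256.5] 37.9 [0.303 0.331 0.085]
0.57 [161.2, 0.0, 42.2, 9.2] [181.    0.5] 19.0 [0.467 0.541 0.085]
0.89 [275.2, 181.4] [0.491 0.334 0.   ]
0.79 [191.8, 232.1] [0.373 0.305 0.   ]
0.61 [122.7, 242.6] [0.272 0.319 0.   ]
```

View pics/w1.png

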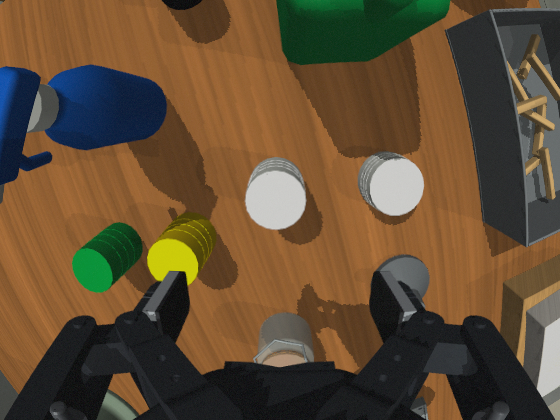

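The tall cup's closed end is centred at about (276,200). The short cup is at (392,185) and the jar at (285,340) below the gripper, with the finger sweep clear. Going down to grasp.

step_arm:
  increments: "0.4 -0.4 3 0 1; 0 0 3.7 0 1; 0 0 3.7 0 1; 0 0 3.7 0 1; 0 0 3 0 1"

```text
time_s: 3.95
eef_pos: [0.49, 0.3291, 0.0716]
ee_rot: [0.0, 0.807, 0.591, -0.001]
contact_force: [-0.3, 0.4, -0.1]
opening: 0.997
grip_force: 0.0
```

step_arm:
  increments: "0 0 1.5 0 1; 0 0 1 0 1; 0 0 0 0 1; 0 0 0 0 1; 0 0 0 0 1"

```text
time_s: 4.37
eef_pos: [0.4917, 0.3318, 0.0507]
ee_rot: [0.0, 0.806, 0.592, 0.001]
contact_force: [0.3, 0.2, 0.1]
opening: 0.999
grip_force: 0.0
```

step_arm:
  increments: "0 0 0 0 -1; 0 0 0 0 -1; 0 0 0 0 -1; 0 0 0 0 -1; 0 0 0 0 -1"

```text
time_s: 4.78
eef_pos: [0.4912, 0.3323, 0.0513]
ee_rot: [0.0, 0.806, 0.592, 0.001]
contact_force: [-1.2, -1.5, 8.0]
opening: 0.675
grip_force: 52.8
```

step_arm:
  increments: "0 0 0 0 -1; 0 0 0 0 -1; 0 0 0 0 -1; 0 0 0 0 -1; 0 0 0 0 -1"

```text
time_s: 5.2
eef_pos: [0.4912, 0.3323, 0.0513]
ee_rot: [0.0, 0.806, 0.592, 0.001]
contact_force: [-1.2, -1.3, 8.4]
opening: 0.675
grip_force: 52.8
```

step_arm:
  increments: "0 0 -1.5 0 -1; 0 0 -3 0 -1; 0 0 -3.5 0 -1; 0 0 -3.5 0 -1; 0 0 -3.5 0 -1"

```text
time_s: 5.62
eef_pos: [0.4898, 0.3318, 0.2013]
ee_rot: [0.0, 0.806, 0.592, 0.0]
contact_force: [0.4, 0.9, -1.3]
opening: 0.679
grip_force: 53.9
```

Run:
```python
from h import *
go(.543,-.185,.20)
s=env.observe();print(s["contact_force"],s["grip_force"],s["opening"])
im=env.camera("side");cv2.imwrite("pics/s2.png",cv2.resize(im[150:330,170:410,::-1],None,fx=3,fy=3))
```

```text
t 5.6167 tcp [0.4898 0.3318 0.2013] q [ 0.47  0.43 -0.15  0.99 -0.    2.34] toolx [0.298 0.955 0.   ] tool cm: [-47.75  20.48   0.13]
[ 0.35367795  0.85480404 -1.29218877] 53.91932621598244 0.6791205730889053
```

View pics/s2.png

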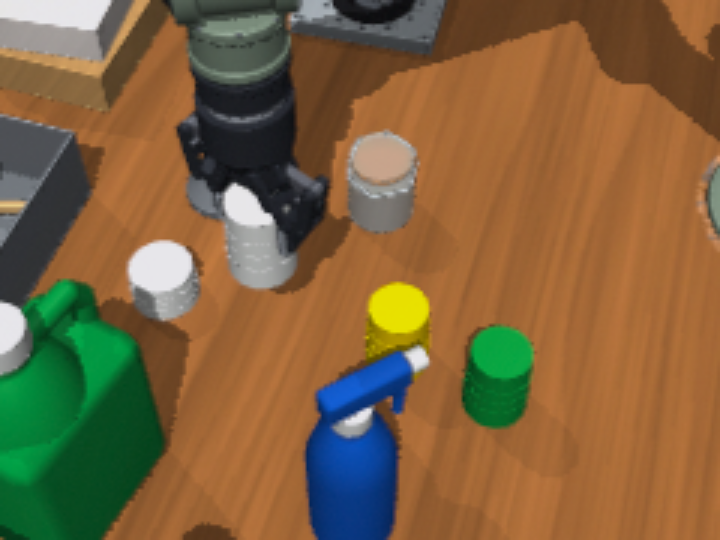

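The cup is held upright at (260,235) in this crop, and the neighbours haven't moved. Carrying it to the star.

step_arm:
  increments: "-2 0.8 0 0 -1; -3.3 1.4 0 0 -1; -3.3 1.4 0 0 -1; -3.3 1.4 0 0 -1; -3.3 1.4 0 0 -1"

```text
time_s: 6.08
eef_pos: [0.5058, 0.1665, 0.1997]
ee_rot: [0.0, 0.805, 0.593, 0.0]
contact_force: [0.4, 0.0, -1.6]
opening: 0.678
grip_force: 53.9
```

step_arm:
  increments: "-3.3 1.4 0 0 -1; -3.3 1.4 0 0 -1; -3.3 1.4 0 0 -1; -3.3 1.4 0 0 -1; -3.3 1.4 0 0 -1"

```text
time_s: 6.5
eef_pos: [0.5235, -0.0123, 0.1998]
ee_rot: [0.0, 0.806, 0.592, 0.0]
contact_force: [0.8, -0.2, -1.5]
opening: 0.677
grip_force: 53.9
```

step_arm:
  increments: "-3.3 1.4 0 0 -1; -3.3 1.4 0 0 -1; -3.3 1.4 0 0 -1; -2.5 1 0 0 -1; 0 0 0 0 -1"

```text
time_s: 6.92
eef_pos: [0.537, -0.1496, 0.1997]
ee_rot: [0.002, 0.807, 0.59, -0.0]
contact_force: [0.9, 0.6, -0.4]
opening: 0.679
grip_force: 53.9
```

Run:
```python
from h import *
go(.543,-.185,.14)
for c in("wrist","top","side"):
    im=env.camera(c);cv2.imwrite(f"pics/{c}3.png",im[...,::-1])
    for d in env.pinpoint(c,"star_top")[:2]: print(c,round(d["conf"],2),d["uv"],np.round(at(c,d["uv"],.046),4))
    for d in env.pinpoint(c,"tall_cup")[:2]: print(c,"cup",round(d["conf"],2),d["uv"],np.round(at(c,d["uv"],.15),4))
    for d in env.pinpoint(c,"rinser")[:1]: print(c,"rin",round(d["conf"],2),d["uv"],np.round(at(c,d["uv"],0),4))
```

```text
t 6.9167 tcp [ 0.537  -0.1496  0.1997] q [-0.4   0.37 -0.25  0.95 -0.    1.48] toolx [ 0.304  0.953 -0.002] tool cm: [-3.17  1.63  5.98]
wrist cup 0.56 [279.4, 252.0] [ 0.535  -0.1445  0.15  ]
top 0.45 [164.7, 254.1] [0.3601 0.4599 0.046 ]
top 0.37 [423.4, 186.5] [ 0.5412 -0.1828  0.046 ]
top cup 0.72 [220.8, 289.8] [0.2819 0.2988 0.15  ]
top cup 0.69 [118.2, 216.0] [0.4427 0.5402 0.15  ]
top rin 0.62 [452.9, 187.8] [ 0.5473 -0.2721  0.    ]
side 0.65 [290.9, 144.4] [ 0.5516 -0.1759  0.046 ]
side cup 0.82 [302.9, 267.0] [0.3485 0.383  0.15  ]
side cup 0.76 [335.0, 281.9] [0.2633 0.3999 0.15  ]
side rin 0.61 [297.8, 138.4] [ 0.5524 -0.2716  0.    ]
```

View pics/wrist3.png

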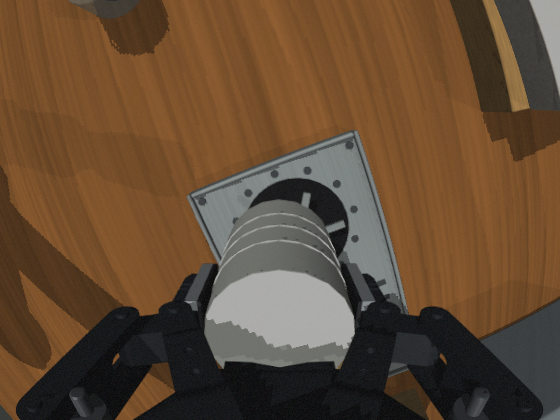

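The cup is upright between the pads. Past it I can see the tray's near corners at (192,196) and (355,132), and the star's black well centred at about (300,225). I'll locate the star from the tray corners and by triangulation.

Run:
```python
from h import *
a=at("wrist",(192,196),.022);b=at("wrist",(355.5,132),.022)
def star(a,b):
    m=(a+b)/2;e=(b-a)/np.linalg.norm(b-a);n=np.array([e[1],-e[0],0]);n*=-np.sign(n[1]);print(a.round(3),b.round(3),np.linalg.norm(b-a).round(4));return (m+.075*n)[:2].round(4)
print("wrist",star(a,b))
g=cv2.cvtColor(cv2.imread("pics/top0.png"),cv2.COLOR_BGR2GRAY)
c=np.array([[391,156],[395,224],[522,219],[518,151]],np.float32)
P=[at("top",q,.022) for q in c];print("top",star(P[0],P[1]));C=np.mean(P,0);u=(P[0]+P[1])/2-C;print("top ctr",(C+u/np.linalg.norm(u)*.085).round(4),np.linalg.norm(u))
# triangulate star from initial top/side pinpoints
def tri(p):
    A=np.zeros((3,3));B=np.zeros(3)
    for cam,uv in p:
        o,d=ray(cam,uv);d/=np.linalg.norm(d);M=np.eye(3)-np.outer(d,d);A+=M;B+=M@o
    return np.linalg.solve(A,B)
print("tri",tri([("top",(424.2,185.7)),("side",(295.3,142.1))]).round(4))
im=cv2.imread("pics/top0.png")[140:235,380:530];cv2.imwrite("pics/topc.png",cv2.resize(im,None,fx=5,fy=5,interpolation=cv2.INTER_CUBIC))
```

```text
[ 0.454 -0.114  0.022] [ 0.624 -0.102  0.022] 0.1701
wrist [ 0.5448 -0.1829]
[ 0.624 -0.108  0.022] [ 0.448 -0.116  0.022] 0.1766
top [ 0.5397 -0.1868]
top ctr [ 0.5404 -0.1884  0.022 ] 0.16161975372695167
tri [ 0.5391 -0.1825  0.0553]
```

View pics/topc.png

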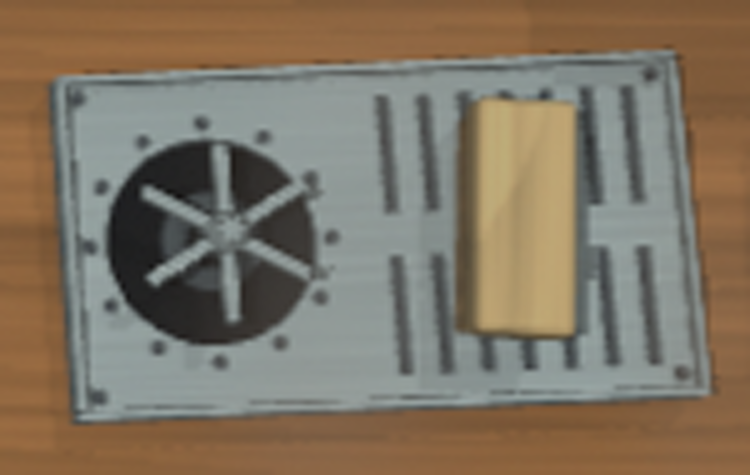

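The star centre in the crop is (227,233), which is full-image (425.4,186.6). I'm taking the star as (0.542,-0.186), and I'll approach to about 15 mm above it.

step_arm:
  increments: "-1.8 0.8 0 0 -1; -1.7 0.8 0 0 -1; 0 0 2 0 -1; 0 0 2.5 0 -1; 0 0 2 0 -1"

```text
time_s: 7.93
eef_pos: [0.541, -0.183, 0.1333]
ee_rot: [0.0, 0.806, 0.592, 0.0]
contact_force: [-0.1, 1.0, -1.1]
opening: 0.677
grip_force: 53.9
```

step_arm:
  increments: "0 0 1 0 -1; 0 0 0.8 0 -1; 0 0 0 0 -1; 0 0 0 0 -1; 0 0 0 0 -1"

```text
time_s: 8.35
eef_pos: [0.5419, -0.183, 0.1175]
ee_rot: [0.001, 0.806, 0.592, 0.0]
contact_force: [-0.1, 1.0, 0.6]
opening: 0.679
grip_force: 53.9
```

Run:
```python
from h import *
go(.5415,-.188,.0973)
a=[]
for c in("side","wrist","top"):
    im=env.camera(c)[...,::-1]
    a.append(cv2.resize(im[100:190,240:360] if c=="side" else im[150:240,370:490] if c=="top" else im[90:330,120:440],(533,400) if c!="top" else (533,400),interpolation=cv2.INTER_CUBIC))
cv2.imwrite("pics/p4.png",cv2.resize(np.hstack(a[:2]),(800,300)));cv2.imwrite("pics/w4.png",a[1])
i=env.camera_info("side")
def pj(X):
    p=np.array(i["K"])@(np.array(i["R"])@X+np.array(i["t"]));return p[:2]/p[2]
print(env.observe()["contact_force"])
print("expected star ctr in side crop",(pj(np.array([.542,-.186,.046]))-[240,100])*400/120)
```

```text
t 8.35 tcp [ 0.5419 -0.183   0.1175] q [-0.45  0.48 -0.31  0.78  0.    1.42] toolx [ 0.298  0.955 -0.   ] tool cm: [-0.48  0.11  2.02]
[ 0.16825976  0.118711   -0.28840884]
expected star ctr in side crop [180.55930046 144.04748777]
```

View pics/p4.png

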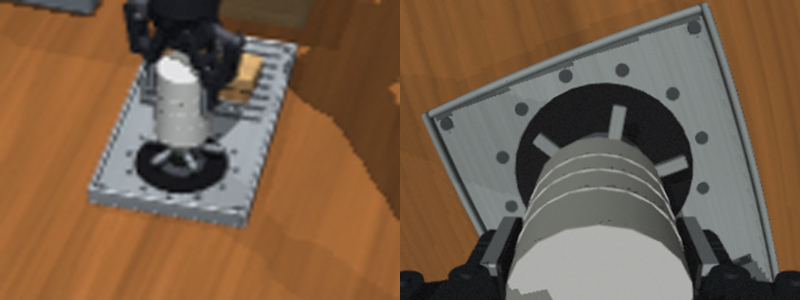

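The cup hangs over the star with three arm tips showing beyond its rim (crop (620,106), (537,139), (685,160)). I'll fit the star's centre from those tips and the tray corners.

Run:
```python
from h import *
from scipy.optimize import least_squares
f=lambda x,y:(120+.8*(x-400),90+.8*y)
T=np.array([at("wrist",f(*p),.046)[:2] for p in((537,139),(620,106),(685,160))])
print("tips",T.round(4))
def res(v,r=.046):
    return np.concatenate([np.hypot(*(T-v[:2]).T)-r])
print("circle fit",least_squares(res,[.542,-.186]).x, least_squares(lambda v:(T-v[:2]-.046*np.c_[np.cos(v[2]+np.radians([60,0,-60])),np.sin(v[2]+np.radians([60,0,-60]))]).ravel(),[.542,-.186,1.5]))
a=at("wrist",f(427,117),.022);b=at("wrist",f(706,5),.022)
m=(a+b)/2;e=(b-a)/np.linalg.norm(b-a);n=np.array([e[1],-e[0],0]);print("corner",np.linalg.norm(b-a),m+.075*n)
d=env.pinpoint("wrist","tall_cup")
for k in d[:2]:print(k["conf"],k["uv"],at("wrist",k["uv"],.0662))
```

```text
tips [[ 0.5183 -0.1496]
 [ 0.5635 -0.146 ]
 [ 0.588  -0.1831]]
circle fit [ 0.54280542 -0.18784786]      message: `gtol` termination condition is satisfied.
     success: True
      status: 1
         fun: [ 9.528e-04 -4.707e-04  1.998e-04 -2.670e-04 -1.153e-03
                7.377e-04]
           x: [ 5.432e-01 -1.872e-01  1.120e+00]
        cost: 1.5567692032962223e-06
         jac: [[-1.000e+00 -0.000e+00  3.805e-02]
               [ 0.000e+00 -1.000e+00  2.585e-02]
               ...
               [-1.000e+00 -0.000e+00  3.357e-03]
               [ 0.000e+00 -1.000e+00 -4.588e-02]]
        grad: [-4.709e-12 -9.731e-12  1.532e-09]
  optimality: 1.53160650191741e-09
 active_mask: [ 0.000e+00  0.000e+00  0.000e+00]
        nfev: 5
        njev: 5
corner 0.17279201744757108 [ 0.54482492 -0.18979794  0.022     ]
0.94 [280.7, 246.8] [ 0.54233355 -0.18100575  0.0662    ]
```

step_arm:
  increments: "-0.4 0.2 0 0 -1; 0 0 0.6 0 -1; 0 0 0.6 0 -1; 0 0 0.6 0 -1; 0 0 0 0 -1"

```text
time_s: 8.97
eef_pos: [0.5413, -0.1871, 0.097]
ee_rot: [-0.0, 0.806, 0.592, -0.0]
contact_force: [-1.5, -0.9, 4.6]
opening: 0.68
grip_force: 54.3
```

step_arm:
  increments: "0 0 0.3 0 -1; 0 0 0.3 0 -1; 0 0 0.3 0 -1; 0 0 0.3 0 -1; 0 0 0 0 -1"

```text
time_s: 9.38
eef_pos: [0.5415, -0.1871, 0.0866]
ee_rot: [0.0, 0.806, 0.592, -0.0]
contact_force: [-2.5, 1.2, 8.9]
opening: 0.679
grip_force: 54.9
```

step_arm:
  increments: "0 0 0.1 0 -1; 0 0 0.1 0 -1; 0 0 0 0 -1; 0 0 0 0 -1; 0 0 0 0 -1"

```text
time_s: 9.8
eef_pos: [0.5415, -0.1871, 0.0853]
ee_rot: [0.0, 0.806, 0.592, -0.0]
contact_force: [-3.4, 0.4, 10.9]
opening: 0.676
grip_force: 55.1
```

step_arm:
  increments: "0 0 0.1 0 -1; 0 0 0.1 0 -1; 0 0 0 0 -1; 0 0 0 0 -1; 0 0 0 0 -1"
  force: 65

```text
time_s: 10.22
eef_pos: [0.5416, -0.1872, 0.0851]
ee_rot: [0.001, 0.806, 0.592, -0.0]
contact_force: [-7.8, 3.4, 24.0]
opening: 0.674
grip_force: 69.6
```

The force jumped to 24 N with no further travel, so the star is on its stop. Holding and checking.

step_arm:
  increments: "0 0 0 0 -1; 0 0 0 0 -1; 0 0 0 0 -1; 0 0 0 0 -1; 0 0 0 0 -1"

```text
time_s: 10.63
eef_pos: [0.5415, -0.1872, 0.0851]
ee_rot: [0.001, 0.806, 0.592, -0.0]
contact_force: [-7.7, 3.4, 23.8]
opening: 0.673
grip_force: 69.6
```

Run:
```python
from h import *
a=[]
for c in("side","wrist"):
    im=env.camera(c)[...,::-1]
    a.append(cv2.resize(im[100:190,240:360] if c=="side" else im[90:330,120:440],(400,300),interpolation=cv2.INTER_CUBIC))
cv2.imwrite("pics/p5.png",np.hstack(a))
s=env.observe();print(s["contact_force"],s["ft_torque"],s["eef_pos"])
for k in env.pinpoint("wrist","tall_cup")[:2]:print(k["conf"],k["uv"],at("wrist",k["uv"],.034))
```

```text
[-7.01542483  2.56374162 25.53561437] [ 0.71376712  1.86993599 -0.05632742] [ 0.54156351 -0.18719628  0.08512332]
0.65 [279.7, 251.6] [ 0.54077978 -0.18807577  0.034     ]
```

View pics/p5.png

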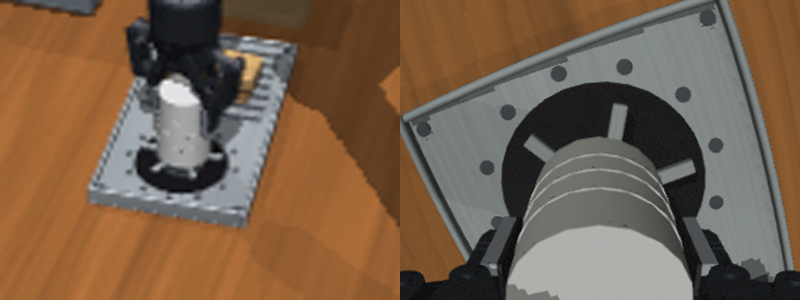

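The cup sits upright and centred on the star, which is pressed down; the arm tips protrude evenly at crop (185,175) and (620,110). Holding for more than three seconds.

step_arm:
  increments: "0 0 0 0 -1; 0 0 0 0 -1; 0 0 0 0 -1; 0 0 0 0 -1; 0 0 0 0 -1"

```text
time_s: 11.2
eef_pos: [0.5416, -0.1872, 0.0851]
ee_rot: [0.001, 0.806, 0.592, -0.0]
contact_force: [-7.9, 2.2, 24.6]
opening: 0.676
grip_force: 69.6
```

step_arm:
  increments: "0 0 0 0 -1; 0 0 0 0 -1; 0 0 0 0 -1; 0 0 0 0 -1; 0 0 0 0 -1"

```text
time_s: 11.62
eef_pos: [0.5416, -0.1872, 0.0851]
ee_rot: [0.001, 0.806, 0.592, -0.0]
contact_force: [-8.5, 3.8, 24.0]
opening: 0.676
grip_force: 69.6
```

step_arm:
  increments: "0 0 0 0 -1; 0 0 0 0 -1; 0 0 0 0 -1; 0 0 0 0 -1; 0 0 0 0 -1"

```text
time_s: 12.03
eef_pos: [0.5415, -0.1872, 0.0851]
ee_rot: [0.001, 0.806, 0.592, -0.0]
contact_force: [-7.4, 1.9, 24.0]
opening: 0.673
grip_force: 69.6
```

step_arm:
  increments: "0 0 0 0 -1; 0 0 0 0 -1; 0 0 0 0 -1; 0 0 0 0 -1; 0 0 0 0 -1"

```text
time_s: 12.45
eef_pos: [0.5416, -0.1872, 0.0851]
ee_rot: [0.001, 0.806, 0.592, -0.0]
contact_force: [-7.7, 2.0, 24.1]
opening: 0.677
grip_force: 69.6
```

step_arm:
  increments: "0 0 0 0 -1; 0 0 0 0 -1; 0 0 0 0 -1; 0 0 0 0 -1; 0 0 0 0 -1"

```text
time_s: 12.87
eef_pos: [0.5416, -0.1872, 0.0851]
ee_rot: [0.001, 0.806, 0.592, -0.0]
contact_force: [-7.8, 3.6, 23.7]
opening: 0.676
grip_force: 69.6
```

step_arm:
  increments: "0 0 0 0 -1; 0 0 0 0 -1; 0 0 0 0 -1; 0 0 0 0 -1; 0 0 0 0 -1"

```text
time_s: 13.28
eef_pos: [0.5416, -0.1872, 0.0851]
ee_rot: [0.001, 0.806, 0.592, -0.0]
contact_force: [-8.1, 2.2, 24.6]
opening: 0.675
grip_force: 69.6
```

step_arm:
  increments: "0 0 0 0 -1; 0 0 0 0 -1; 0 0 0 0 -1; 0 0 0 0 -1; 0 0 0 0 -1"

```text
time_s: 13.7
eef_pos: [0.5416, -0.1872, 0.0851]
ee_rot: [0.001, 0.806, 0.592, -0.0]
contact_force: [-8.9, 2.0, 24.2]
opening: 0.675
grip_force: 69.6
```

step_arm:
  increments: "0 0 0 0 -1; 0 0 0 0 -1; 0 0 0 0 -1; 0 0 0 0 -1; 0 0 0 0 -1"

```text
time_s: 14.12
eef_pos: [0.5416, -0.1872, 0.0851]
ee_rot: [0.001, 0.806, 0.592, -0.0]
contact_force: [-7.3, 3.3, 24.0]
opening: 0.674
grip_force: 69.6
```

```bash
python3 -c "
from workcell import env
s=env.observe();print(s['time_s'],s['contact_force'],s['eef_pos'],s['grip_force']);print(env.close_job())"
```

```text
14.1167 [-7.26770842  3.28716568 24.03605461] [ 0.54157866 -0.18720277  0.0851234 ] 69.57896701991558
the job is handed in; nothing more can be done
None
```

I handed the job in at 14.1 s with the tall cup still gripped, mouth down and centred to within about 2 mm by the cameras, pushing the star onto its stop with about 24 N after 3.9 s of holding; the judge returned no verdict.

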